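# Find and seat the loose lid of the sample jars

## Robot

A 6-joint arm with a two-finger parallel gripper is mounted at the origin on the work surface. World frame = base frame: x ahead of the robot, y to its left, z up, the work surface at z = 0. Lengths are in m, angles in rad, forces in N, time in s.
With the tool pointing down it reaches from about 0.325 to 0.9 m from the base axis. Payload 6.1 kg.
Tool frame: the origin (TCP) lies on the front face of the gripper's body, between the roots of the fingers; the fingertips stand 73 mm ahead of it and the grasp point (between the pads) lies 54 mm ahead of it (manip.pinch_z is the distance from the TCP to the grasp point, in m); z points along the fingers, y is the direction in which the jaws open and shut (so a half turn about z gives the same grasp; the last joint's range is limited). The gripper opens to 85 mm and grips with 20 to 120 N. Pads are 22 mm wide; open, the fingers measure 114 mm over their backs; the gripper's body (76 mm by 85 mm) begins 54 mm behind the grasp point. The pads swing forward as they close: fully open they stand 13 mm farther back than shut.
Start: joints at [-1.286, 0.22, 1.526, -0, 1.395, -0.126], TCP at [0.25, -0.573, 0.304] pointing down, gripper open.
Joint ranges: [-2.98, 2.98], [-0.91, 2.08], [0.09, 2.57], [-1.24, 4.39], [0.2, 2.65], [-2.68, 2.68]. Speed limits (rad/s): [2.57, 2.57, 3.01, 3.14, 3.14, 3.14].

## Interface

Orientations are given as a unit quaternion [w, x, y, z].
In Python, from station import status, optics, manip gives the robot as it stands.
- The arm moves only by the tool jog_arm, never from a script. Its argument "series" is a list of rows, each a list of 3 entries, a list of its own where there are three numbers: the shift along the tool's x, y, z scaled (see below), then the turn, a rotation vector about the tool's x, y, z scaled (see below), then the opening, from 0 (shut) to 1 (fully open). A call has 1 to 12 rows; each row shifts and turns the pose as measured when the row begins, along the tool's axes as they then stand; what a row does not reach is not made up. The controller multiplies each number of a shift by 0.15 m and each number of a turn by 120 degrees. A row lasts 1/10 s, in which the tool goes at most 50 mm and 8.59 degrees, less where a joint would pass 70% of its speed; a pose out of reach is approached as far as the arm can. A call with a number of a shift or a turn outside -1 to 1 is refused whole. A call with a gripper value outside its range is refused whole. The fingers move at their own pace and stop on an object; "force" is the grip in N (left out, the last holds). Time passes only in rows, so rows that do not move let the fingers close. It gives the time, the measured TCP pose, the force and the opening at its end, in the units of the state.
- status.observe(): the state, without advancing time (a new reading comes with each control period).
- optics.read_camera(name): name is "scene" or "side" or "wrist"; returns the picture (420x560x3 uint8, blue, green, red); there is no depth.
- optics.calibration(name): a dict with "fx", "fy", "cx", "cy" (pixels), "R" (3x3) and "t" (3): a world point X has camera coordinates R X + t; the wrist camera has in their place "tool_from_camera" (4x4, takes a point from camera to tool coordinates, whose origin is the TCP and whose axes are the flange's). Camera axes: x right, y down, z forward; pixel columns grow to the right and rows downward; lengths in m; the calibration is good to about 2 mm. A picture is of the moment at which its call begins: read the wrist's pose just before it. calibration takes no time and is no camera call.
- manip.hand_in(): hands the job in, once; it reports no verdict.
The state is a dict: "time_s": time; "qpos": joint angles; "joint_vel": joint speeds; "joint_torque": joint torques, N m; "position": TCP position; "eef_rot": TCP orientation; "ft_force": force on the tool from outside, world axes, zero at the start; "wrist_torque": the same for the moment, N m; "opening": opening from 0.0 (shut) to 1.0 (fully open).
Only numpy, scipy, OpenCV 4.12 (cv2) and the standard library are available. Lean on these libraries where they do the work, as an engineer would, in place of code of your own. Each camera call takes 0.05 s, during which the arm holds its last target.

## Task

One of the four jars in the rack has a push-in lid that was never pushed home. Press lightly with the fingertips near the edge of the lids, one after another, until you find the one that rocks, then press down firmly on the middle of that lid until it is fully home and flat on its jar. Do not lift or pull any lid, go easy on the glass, leave the other things on the bench alone, and finish with the hand clear.

Things in the scene. Friction and masses are not known exactly. Their poses are not given: they have to be found in the camera images.
- rack: The grey moulded jar rack, a block 96 x 360 x 36 mm (x, y, z) fixed to the bench, with four round wells in a row along its own y at -129, -43, +43 and +129 mm; origin at the centre of its underside, on the bench. z up.
- jar_a: One of four identical squat amber glass jars, 66 mm across and 78 mm high to the rim (rim 58 mm across), held fast in a well of the rack. Origin at the centre of its underside, 6 mm above the bench: its rim is 84 mm above the bench. z up. The letters are shuffled over the wells. In one of the jars the lid's plug is only started in the mouth: that lid's flange floats level 3 to 4.5 mm above the rim.
- jar_b: One of four identical squat amber glass jars, 66 mm across and 78 mm high to the rim (rim 58 mm across), held fast in a well of the rack. Origin at the centre of its underside, 6 mm above the bench: its rim is 84 mm above the bench. z up. The letters are shuffled over the wells. In one of the jars the lid's plug is only started in the mouth: that lid's flange floats level 3 to 4.5 mm above the rim.
- jar_c: One of four identical squat amber glass jars, 66 mm across and 78 mm high to the rim (rim 58 mm across), held fast in a well of the rack. Origin at the centre of its underside, 6 mm above the bench: its rim is 84 mm above the bench. z up. The letters are shuffled over the wells. In one of the jars the lid's plug is only started in the mouth: that lid's flange floats level 3 to 4.5 mm above the rim.
- jar_d: One of four identical squat amber glass jars, 66 mm across and 78 mm high to the rim (rim 58 mm across), held fast in a well of the rack. Origin at the centre of its underside, 6 mm above the bench: its rim is 84 mm above the bench. z up. The letters are shuffled over the wells. In one of the jars the lid's plug is only started in the mouth: that lid's flange floats level 3 to 4.5 mm above the rim.
- lid_a_top (a point): Centre of the top of jar_a's white push-in lid: flat flange 62 mm wide, 5 mm thick, over a plug. Home (flange on rim), it is 89 mm above the bench and solid. A loose lid rocks: 1 to 3 N near its edge (15 mm or more from the middle) tips that edge down 2 to 4 mm onto the rim and it springs level after, not seated; over 10 N in the middle slides it down onto the rim, where it stays. z: up normal.
- lid_b_top (a point): Centre of the top of jar_b's white push-in lid: flat flange 62 mm wide, 5 mm thick, over a plug. Home (flange on rim), it is 89 mm above the bench and solid. A loose lid rocks: 1 to 3 N near its edge (15 mm or more from the middle) tips that edge down 2 to 4 mm onto the rim and it springs level after, not seated; over 10 N in the middle slides it down onto the rim, where it stays. z: up normal.
- lid_c_top (a point): Centre of the top of jar_c's white push-in lid: flat flange 62 mm wide, 5 mm thick, over a plug. Home (flange on rim), it is 89 mm above the bench and solid. A loose lid rocks: 1 to 3 N near its edge (15 mm or more from the middle) tips that edge down 2 to 4 mm onto the rim and it springs level after, not seated; over 10 N in the middle slides it down onto the rim, where it stays. z: up normal.
- lid_d_top (a point): Centre of the top of jar_d's white push-in lid: flat flange 62 mm wide, 5 mm thick, over a plug. Home (flange on rim), it is 89 mm above the bench and solid. A loose lid rocks: 1 to 3 N near its edge (15 mm or more from the middle) tips that edge down 2 to 4 mm onto the rim and it springs level after, not seated; over 10 N in the middle slides it down onto the rim, where it stays. z: up normal.
- bottle: Bystander: a clear glass reagent bottle with a black cap, 70 mm across and 150 mm high, standing loose beside one end of the rack. Origin at the centre of its underside.
- vial_rack: Bystander: a low white rack full of small capped vials, 62 x 130 mm and 42 mm high over the caps, loose on the bench on the far side of the jar rack. Origin at the centre of its underside.
- wrench: Bystander: a small steel fittings wrench 130 mm long and 6 mm thick, lying loose on the robot's side of the jar rack. Origin at the centre of its underside.

How it is judged:
By the outcome, as a careful person would: the job done as asked, in the order asked, and still so for the second after the job is handed in, with the robot touching nothing.
It also fails if it takes over 45 s, if anything falls off the work surface, if the arm or the gripper's body presses on something with over 40 N, if the wrist force passes 120 N, or if a joint passes its speed limit or range.

## Working session

There is one attempt and no reset: what is moved stays moved. The work goes in short steps, Python scripts to look and compute and a tool call to move; the robot and the scene stay as the last step left them, time stands still between calls to the robot, and variables do not carry over. Pictures are saved under pics/ and viewed, and the job is handed in when it is done.

Besides the shell and the picture viewer there is one more tool, called after "Call:" as a command line: name --argument value ..., lists and objects as JSON in quotes. jog_arm: Moves the arm, as the interface text tells. Shifts and turns lie within -1 to 1; 1 stands for 0.15 m of shift or 120 degrees of turn. Its arguments: {"type":"object","properties":{"series":{"type":"array","items":{"type":"array"}},"force":{"type":"number"}},"required":["series"]}

```bash
ls; mkdir -p pics
python3 - <<'E'
from station import status, optics, manip
import cv2
print(status.observe())
for n in ("scene","side"):
    cv2.imwrite(f"pics/{n}0.png",optics.read_camera(n)); print(n,optics.calibration(n))
print(optics.calibration("wrist"))
E
```

```text
pics
{'time_s': 0.0, 'qpos': array([-1.28612642e+00,  2.21219152e-01,  1.52763346e+00,  3.00209122e-05,
        1.39467356e+00, -1.26092003e-01]), 'joint_vel': array([ 1.10910580e-03,  1.73522576e-03, -1.61170061e-03, -1.54332960e-03,
       -9.75317196e-04, -6.57701552e-05]), 'joint_torque': array([-1.16681975e-03, -4.96902859e+01, -3.89397025e+01, -2.72656516e-04,
        1.12776927e-02, -7.66153647e-06]), 'position': array([ 0.24944387, -0.57255646,  0.30279159]), 'eef_rot': array([-9.64888393e-04,  9.78983445e-01,  2.03937441e-01, -6.18434487e-05]), 'ft_force': array([-0.88881117, -1.01919893, -0.35725641]), 'wrist_torque': array([-0.02990273, -0.01747814, -0.01396694]), 'opening': 1.0039137507287965}
scene {'fx': 397.76676077645135, 'fy': 397.76676077645135, 'cx': 279.9707805278893, 'cy': 207.3981210148244, 'R': array([[ 0.8342773 ,  0.55104907,  0.01806388],
       [ 0.39200892, -0.56981787, -0.72224415],
       [-0.38769885,  0.6096331 , -0.69140226]]), 't': array([-0.54772393, -0.10366273,  1.07940975])}
side {'fx': 521.4778040799989, 'fy': 521.4778040799989, 'cx': 260.89150913706004, 'cy': 206.12237264291943, 'R': array([[ 0.96888315, -0.2474996 , -0.00306511],
       [-0.17381048, -0.67149252, -0.72033861],
       [ 0.17622532,  0.69845669, -0.69361581]]), 't': array([-0.54977563,  0.27438694,  0.91234364])}
{'fx': 332.62771478240586, 'fy': 332.62771478240586, 'cx': 278.89624082208826, 'cy': 206.6108398986016, 'tool_from_camera': array([[-6.29539812e-04, -9.54057184e-01, -2.99623921e-01,
         7.59868697e-02],
       [ 9.99999801e-01, -6.11192001e-04, -1.54952807e-04,
         1.04723230e-03],
       [-3.52939051e-05, -2.99623959e-01,  9.54057379e-01,
        -6.96671098e-02],
       [ 0.00000000e+00,  0.00000000e+00,  0.00000000e+00,
         1.00000000e+00]])}
```

View pics/scene0.png

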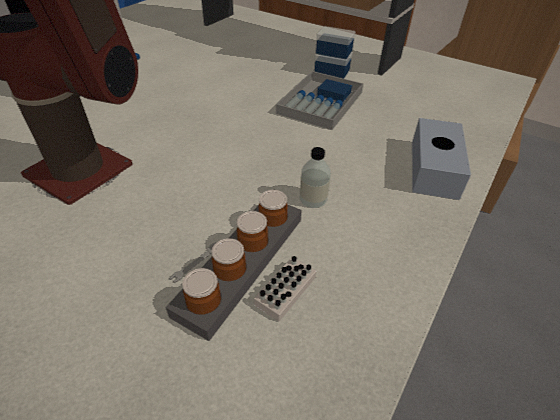

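View pics/side0.png

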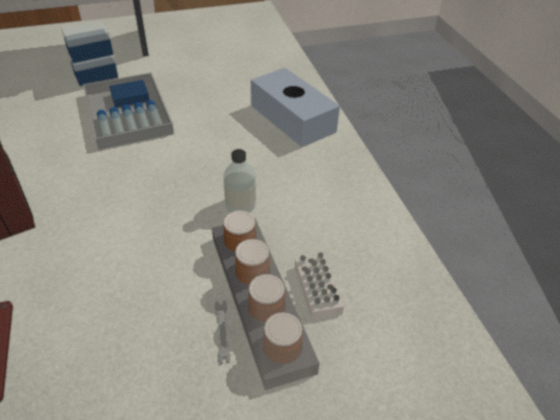

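The scene view shows four white-lidded jars at about (201,283), (228,253), (252,223), (273,201). The bottle is at (315,180), beyond the far end of the rack. The vial rack is at (287,287) and the wrench at about (195,265). The side view shows the lids at about (283,329), (267,292), (252,253), (239,223).

Run:
```python
import cv2,numpy as np
a=cv2.imread("pics/scene0.png");b=cv2.imread("pics/side0.png")
for im,pts in((a,[(201,283),(228,253),(252,223),(273,201),(150,150),(215,290)]),(b,[(283,329),(267,292),(252,253),(239,223),(200,250)])):
    h=cv2.cvtColor(im,cv2.COLOR_BGR2HSV)
    for p in pts: print(p,im[p[1],p[0]],h[p[1],p[0]])
ca=cv2.resize(a[175:340,150:330],None,fx=4,fy=3.6,interpolation=cv2.INTER_CUBIC)[:600]
cb=cv2.resize(b[195:390,200:350],None,fx=4,fy=3,interpolation=cv2.INTER_CUBIC)
cv2.imwrite("pics/ca.png",cv2.resize(a[180:330,155:330],None,fx=4,fy=4,interpolation=cv2.INTER_CUBIC)); cv2.imwrite("pics/cb.png",cv2.resize(b[200:380,205:345],None,fx=3.3,fy=3.3,interpolation=cv2.INTER_CUBIC))
```

```text
(201, 283) [133 146 161] [ 14  44 161]
(228, 253) [135 148 161] [ 15  41 161]
(252, 223) [137 148 163] [ 13  41 163]
(273, 201) [135 148 160] [ 16  40 160]
(150, 150) [134 148 156] [ 19  36 156]
(215, 290) [15 45 93] [ 12 214  93]
(283, 329) [151 162 171] [ 17  30 171]
(267, 292) [157 165 175] [ 13  26 175]
(252, 253) [159 170 178] [ 17  27 178]
(239, 223) [161 172 181] [ 17  28 181]
(200, 250) [158 172 174] [ 26  23 174]
```

View pics/ca.png

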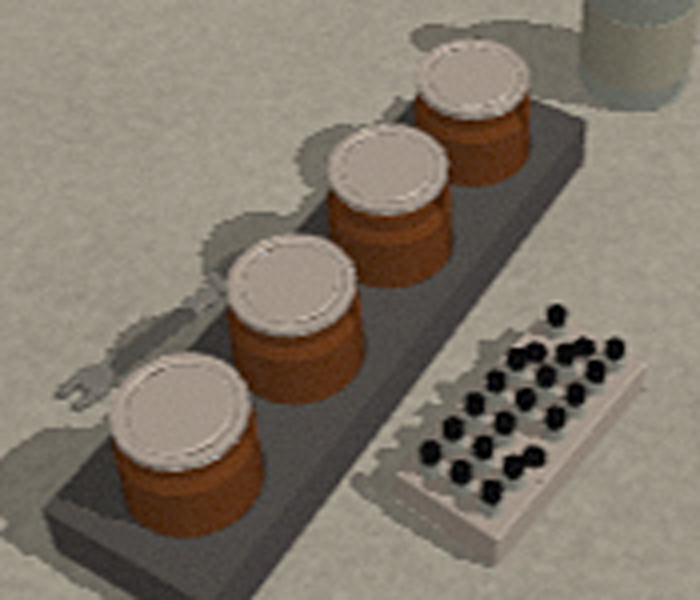

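View pics/cb.png

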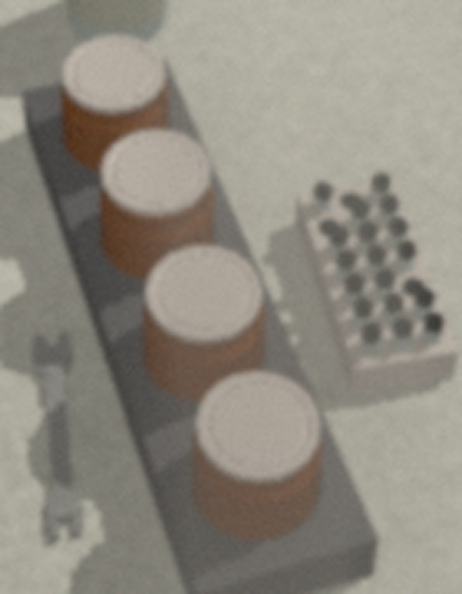

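```bash
cat > h.py <<'E'
import numpy as np
from station import optics
def ray(n,u,v):
    c=optics.calibration(n);R=c['R'];d=R.T@np.array([(u-c['cx'])/c['fx'],(v-c['cy'])/c['fy'],1]);return -R.T@c['t'],d
def plane(n,u,v,z):
    o,d=ray(n,u,v);return o+d*(z-o[2])/d[2]
def proj(n,X):
    c=optics.calibration(n);p=c['R']@np.array(X)+c['t'];return p[0]/p[2]*c['fx']+c['cx'],p[1]/p[2]*c['fy']+c['cy']
E
python3 - <<'E'
from h import *
S=np.array([(180,408),(292,284),(388,167),(472,78)])/4+[155,180]
D=np.array([(257,425),(203,292),(156,171),(114,73)])/3.3+[205,200]
for i in range(4):
    a=plane("scene",*S[i],.089);b=plane("side",*D[i],.089)
    o1,d1=ray("scene",*S[i]);o2,d2=ray("side",*D[i])
    s=np.linalg.lstsq(np.c_[d1,-d2],o2-o1,rcond=None)[0];p,q=o1+s[0]*d1,o2+s[1]*d2
    print(a.round(4),b.round(4),((p+q)/2).round(4),np.linalg.norm(p-q).round(4))
# bottle base etc.
print("bottle cap scene",plane("scene",318,153,.15),"side",plane("side",238,156,.15))
print("vial corners",plane("scene",155+555/4,180+315/4,.042),plane("scene",155+490/4,180+490/4,.042))
E
```

```text
[ 0.5724 -0.1357  0.089 ] [ 0.5706 -0.1348  0.089 ] [ 0.571  -0.1342  0.0871] 0.0011
[ 0.5684 -0.0511  0.089 ] [ 0.5655 -0.0487  0.089 ] [ 0.5661 -0.0479  0.086 ] 0.0023
[0.5599 0.0382 0.089 ] [0.5613 0.0403 0.089 ] [0.5609 0.0374 0.0912] 0.0014
[0.5575 0.1193 0.089 ] [0.5553 0.1222 0.089 ] [0.5556 0.1228 0.0868] 0.0023
bottle cap scene [0.59097847 0.25032746 0.15      ] side [0.58312116 0.25241796 0.15      ]
vial corners [0.66476193 0.03741581 0.042     ] [ 0.69476123 -0.06760493  0.042     ]
```

Call:
jog_arm --series '[[[0,0,0],[0,0,0.056],0],[[0,0,0],[0,0,0.056],0],[[0,0,0],[0,0,0.056],0],[[0,0,0],[0,0,0],0],[[0,0,0],[0,0,0],0],[[0,0,0],[0,0,0],0]]' --force 20

```text
time_s: 0.7
position: [0.2491, -0.5712, 0.2994]
eef_rot: [-0.004, 1.0, 0.026, -0.001]
ft_force: [-0.2, -0.4, -0.3]
opening: 0.004
```

```bash
cat >> h.py <<'E'
from scipy.spatial.transform import Rotation as Ro
from station import status
def pose():
    s=status.observe();w,x,y,z=s['eef_rot'];return np.array(s['position']),Ro.from_quat([x,y,z,w]).as_matrix(),s
def delta(target):
    p,R,s=pose();return R.T@(np.array(target)-p)/.15
E
python3 - <<'E'
from h import *
p,R,s=pose();print(p,R.round(3),s['ft_force'],s['opening'],s['time_s']);print(delta([.5440,-.137,.22]))
E
```

```text
[ 0.24905341 -0.57120504  0.29940986] [[ 0.999  0.052 -0.002]
 [ 0.052 -0.999  0.008]
 [-0.002 -0.008 -1.   ]] [-0.15755403 -0.35765634 -0.30003316] 0.004345008651988894 0.7
[ 2.11473464 -2.7847361   0.54687555]
```

Call:
jog_arm --series '[[[0.2,-0.26,0.0],[0,0,0],0],[[0.2,-0.26,0.0],[0,0,0],0],[[0.2,-0.26,0.0],[0,0,0],0],[[0.2,-0.26,0.0],[0,0,0],0],[[0.2,-0.26,0.0],[0,0,0],0],[[0.2,-0.26,0.0],[0,0,0],0],[[0.2,-0.26,0.0],[0,0,0],0],[[0.2,-0.26,0.0],[0,0,0],0],[[0,0,0],[0,0,0],0]]'

```text
time_s: 1.6
position: [0.4745, -0.239, 0.3008]
eef_rot: [-0.003, 0.999, 0.032, 0.0]
ft_force: [-0.2, 0.1, -0.3]
opening: -0.0
```

Run:
```python
from h import *
import cv2
p,R,s=pose();cv2.imwrite("pics/w1.png",optics.read_camera("wrist"))
print(p,R.round(3),s['ft_force'],s['joint_vel'].round(3),s['time_s']);print(delta([.5440,-.137,.20]))
```

```text
[ 0.47451436 -0.23898081  0.30082448] [[ 0.998  0.064  0.001]
 [ 0.064 -0.998  0.006]
 [ 0.001 -0.006 -1.   ]] [-0.21869984  0.10701462 -0.2535239 ] [-0.048 -0.008  0.007 -0.058 -0.006 -0.056] 1.6
[ 0.51330237 -0.65865604  0.67510199]
```

View pics/w1.png

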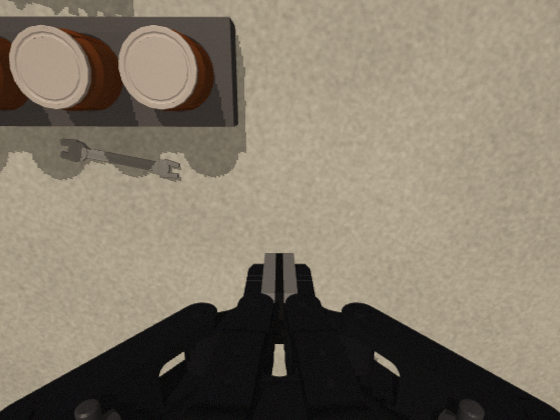

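The wrist view shows the shut fingertips at (280,258). Lid 1 is at about (158,67) and lid 2 at (49,66). The wrench is in front of the rack, well below the hand.

```bash
cat >> h.py <<'E'
def wplane(u,v,z,p,R):
    c=optics.calibration("wrist");T=c['tool_from_camera'];d=R@T[:3,:3]@np.array([(u-c['cx'])/c['fx'],(v-c['cy'])/c['fy'],1]);o=p+R@T[:3,3];return o+d*(z-o[2])/d[2]
E
python3 - <<'E'
from h import *
p,R,s=pose()
for q in((158,67),(49,66)): print(wplane(*q,.089,p,R))
for y in (0,.0145,-.0145): print(R@[0,y,.073]+p)
E
```

```text
[ 0.56999305 -0.13993471  0.089     ]
[ 0.56539651 -0.05436929  0.089     ]
[ 0.4734166  -0.24060686  0.2277838 ]
[ 0.47433325 -0.25507768  0.22771186]
[ 0.47249995 -0.22613604  0.22785574]
```

Call:
jog_arm --series '[[[0.17,-0.22,0.15],[0,0,0],0],[[0.17,-0.22,0.15],[0,0,0],0],[[0.17,-0.22,0.15],[0,0,0],0],[[0,0,0],[0,0,0],0]]'

```text
time_s: 2.05
position: [0.5449, -0.1401, 0.2332]
eef_rot: [0.0, 1.0, 0.031, 0.001]
ft_force: [-1.0, -0.4, -0.9]
opening: -0.001
```

Run:
```python
from h import *
import cv2
p,R,s=pose();cv2.imwrite("pics/w2.png",optics.read_camera("wrist"))
print(p,R.round(3),s['ft_force'],s['joint_vel'].round(3),s['time_s']);print(delta([.5440,-.137,.20]))
```

```text
[ 0.54489488 -0.14005596  0.23318962] [[ 0.998  0.062  0.003]
 [ 0.062 -0.998 -0.001]
 [ 0.003  0.001 -1.   ]] [-1.0208437  -0.3905421  -0.87901508] [-0.068 -0.033 -0.021 -0.052  0.02  -0.052] 2.05
[-0.00345885 -0.03505305  0.2313349 ]
```

View pics/w2.png

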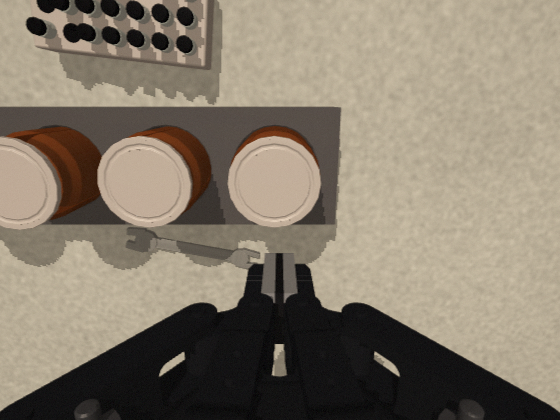

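The shut fingertips are now just short of lid 1, which is at about (274,181). Lid 2 is at (145,182) and lid 3 at (14,182).

Run:
```python
from h import *
p,R,s=pose()
for q in((274,181),(145,182),(14,183)): print(wplane(*q,.089,p,R))
c=optics.calibration("wrist");T=np.linalg.inv(c['tool_from_camera'])
for X in([0,0,.073],[.011,0,.073],[-.011,0,.073],[0,.0145,.073]):
    q=T[:3,:3]@X+T[:3,3];print(X,q[0]/q[2]*c['fx']+c['cx'],q[1]/q[2]*c['fy']+c['cy'])
print(delta([.5435,-.137,.172]))
```

```text
[ 0.57159542 -0.13885952  0.089     ]
[ 0.56578696 -0.05356245  0.089     ]
[0.55990295 0.03299848 0.089     ]
[0, 0, 0.073] 276.4497813172948 269.64749050460654
[0.011, 0, 0.073] 276.3831292804202 248.5621427069882
[-0.011, 0, 0.073] 276.51372602039964 289.87637424174943
[0, 0.0145, 0.073] 306.7851369426834 269.63224156700755
[-0.00745359 -0.0358649   0.41798682]
```

Call:
jog_arm --series '[[[-0.005,-0.012,0.13],[0,0,0],0],[[0,0,0.13],[0,0,0],0],[[0,0,0.06],[0,0,0],0],[[0,0,0],[0,0,0],0]]'

```text
time_s: 2.5
position: [0.5437, -0.1478, 0.1885]
eef_rot: [0.004, 1.0, 0.03, 0.003]
ft_force: [-0.9, -0.2, 0.0]
opening: -0.002
```

Call:
jog_arm --series '[[[0,0,0],[0,0,0],0]]'

```text
time_s: 2.6
position: [0.5437, -0.1491, 0.1893]
eef_rot: [0.004, 1.0, 0.029, 0.004]
ft_force: [0.0, -0.4, -0.1]
opening: -0.0
```

Call:
jog_arm --series '[[[0,0,0],[0,0,0],0]]'

```text
time_s: 2.7
position: [0.5439, -0.15, 0.1903]
eef_rot: [0.005, 1.0, 0.029, 0.004]
ft_force: [0.0, 0.6, -0.3]
opening: 0.0
```

Call:
jog_arm --series '[[[0,-0.06,0.04],[0,0,0],0],[[0,-0.03,0.04],[0,0,0],0]]'

```text
time_s: 2.9
position: [0.5446, -0.1374, 0.1804]
eef_rot: [0.006, 1.0, 0.028, 0.007]
ft_force: [0.5, -0.1, -0.4]
opening: 0.002
```

Call:
jog_arm --series '[[[0,0,0],[0,0,0],0],[[0,0,0],[0,0,0],0]]'

```text
time_s: 3.1
position: [0.5442, -0.1359, 0.1795]
eef_rot: [0.005, 1.0, 0.029, 0.006]
ft_force: [-0.1, -0.9, -0.9]
opening: -0.001
```

Run:
```python
from h import *
p,R,s=pose()
print(p,R.round(4),s['ft_force'],s['joint_vel'].round(3),s['time_s'],s['wrist_torque']);print(delta([.544,-.138,.172])*.15)
```

```text
[ 0.5442014  -0.13589981  0.17953127] [[ 0.9983  0.0575  0.0126]
 [ 0.0577 -0.9983 -0.0104]
 [ 0.012   0.0111 -0.9999]] [-0.13289677 -0.8945469  -0.89353522] [ 0.009  0.001  0.01   0.002 -0.     0.002] 3.1 [ 0.05432599 -0.05328989  0.0286028 ]
[-0.00041222  0.00200124  0.0075496 ]
```

Call:
jog_arm --series '[[[0,0.01,0.03],[0,0,0],0],[[0,0,0.03],[0,0,0],0],[[0,0,0],[0,0,0],0]]'

```text
time_s: 3.4
position: [0.5445, -0.1373, 0.1698]
eef_rot: [0.005, 1.0, 0.029, 0.006]
ft_force: [-0.4, 0.0, -0.8]
opening: 0.003
```

Call:
jog_arm --series '[[[0,0,0.005],[0,0,0],0]]'

```text
time_s: 3.5
position: [0.5446, -0.1374, 0.169]
eef_rot: [0.005, 1.0, 0.029, 0.006]
ft_force: [0.3, 1.5, 0.3]
opening: -0.002
```

Call:
jog_arm --series '[[[0,0,0.005],[0,0,0],0]]'

```text
time_s: 3.6
position: [0.5445, -0.1375, 0.1681]
eef_rot: [0.005, 1.0, 0.029, 0.006]
ft_force: [0.1, -0.4, -0.2]
opening: -0.0
```

Call:
jog_arm --series '[[[0,0,0.005],[0,0,0],0],[[0,0,0.005],[0,0,0],0]]'

```text
time_s: 3.8
position: [0.5446, -0.1377, 0.1665]
eef_rot: [0.005, 1.0, 0.029, 0.006]
ft_force: [-0.0, -0.2, 0.1]
opening: 0.001
```

Call:
jog_arm --series '[[[0,0,0.005],[0,0,0],0]]'

```text
time_s: 3.9
position: [0.5447, -0.1377, 0.1658]
eef_rot: [0.005, 1.0, 0.029, 0.006]
ft_force: [-0.5, -0.3, 0.2]
opening: -0.001
```

Call:
jog_arm --series '[[[0,0,0.005],[0,0,0],0]]'

```text
time_s: 4.0
position: [0.5447, -0.1377, 0.165]
eef_rot: [0.006, 1.0, 0.029, 0.006]
ft_force: [0.4, -0.0, -0.0]
opening: -0.002
```

Call:
jog_arm --series '[[[0,0,0.005],[0,0,0],0]]'

```text
time_s: 4.1
position: [0.5448, -0.1378, 0.1643]
eef_rot: [0.006, 1.0, 0.029, 0.006]
ft_force: [0.6, 0.6, 0.3]
opening: -0.002
```

Call:
jog_arm --series '[[[0,0,0.005],[0,0,0],0]]'

```text
time_s: 4.2
position: [0.5448, -0.1377, 0.1635]
eef_rot: [0.006, 1.0, 0.029, 0.006]
ft_force: [0.3, 0.1, -0.6]
opening: 0.005
```

Call:
jog_arm --series '[[[0,0,0.005],[0,0,0],0]]'

```text
time_s: 4.3
position: [0.5448, -0.1378, 0.1627]
eef_rot: [0.006, 1.0, 0.029, 0.006]
ft_force: [-0.2, -0.3, -1.0]
opening: -0.003
```

Call:
jog_arm --series '[[[0,0,0.004],[0,0,0],0]]'

```text
time_s: 4.4
position: [0.5448, -0.1378, 0.162]
eef_rot: [0.006, 1.0, 0.029, 0.006]
ft_force: [1.0, 0.2, -0.1]
opening: 0.004
```

Call:
jog_arm --series '[[[0,0,0.004],[0,0,0],0]]'

```text
time_s: 4.5
position: [0.5448, -0.1378, 0.1614]
eef_rot: [0.006, 1.0, 0.029, 0.006]
ft_force: [-1.0, -0.3, 2.0]
opening: -0.003
```

Call:
jog_arm --series '[[[0,0,0.004],[0,0,0],0]]'

```text
time_s: 4.6
position: [0.5448, -0.1378, 0.1612]
eef_rot: [0.006, 1.0, 0.029, 0.006]
ft_force: [-3.3, 0.6, 7.2]
opening: -0.008
```

Lid 1 is solid. Contact came at TCP z of about 0.1615, which puts the lid top at about 89 mm, and the force then rose steeply with no give. I'll go to the next lid.

Call:
jog_arm --series '[[[0,0,-0.08],[0,0,0],0],[[0,-0.05,-0.06],[0,0,0],0],[[0,-0.2,0],[0,0,0],0],[[0,-0.2,0],[0,0,0],0],[[0,-0.1,0],[0,0,0],0],[[0,0,0],[0,0,0],0],[[0,0,0],[0,0,0],0]]'

```text
time_s: 5.3
position: [0.5412, -0.0524, 0.1869]
eef_rot: [0.006, 1.0, 0.029, 0.009]
ft_force: [-0.7, -0.1, -0.3]
opening: -0.0
```

Run:
```python
from h import *
p,R,s=pose()
print(p,R.round(4),s['ft_force'],s['joint_vel'].round(3),s['time_s'],(p+R@[0,0,.073]).round(4));print(delta([.5395,-.0515,.170]))
```

```text
[ 0.54120586 -0.0523861   0.18693271] [[ 0.9982  0.0574  0.0187]
 [ 0.0576 -0.9983 -0.0124]
 [ 0.0179  0.0135 -0.9997]] [-0.67739678 -0.11119956 -0.30876586] [ 0.011 -0.01   0.001  0.001  0.004  0.003] 5.3 [ 0.5426 -0.0533  0.114 ]
[-0.01303272 -0.00807153  0.11257081]
```

Call:
jog_arm --series '[[[-0.015,0,0.04],[0.006,-0.008,0],0],[[0,0,0.04],[0,0,0],0],[[0,0,0.02],[0,0,0],0],[[0,0,0],[0,0,0],0]]'

```text
time_s: 5.7
position: [0.539, -0.0555, 0.1703]
eef_rot: [0.0, 1.0, 0.027, -0.0]
ft_force: [0.3, -0.4, 0.7]
opening: 0.001
```

Run:
```python
from h import *
p,R,s=pose()
print(p,R.round(4)[:,2],s['ft_force'],s['time_s'],(p+R@[0,0,.073]).round(4))
```

```text
[ 0.53898932 -0.05545282  0.1703023 ] [-9.e-04 -5.e-04 -1.e+00] [ 0.3201028  -0.43667906  0.73261334] 5.7 [ 0.5389 -0.0555  0.0973]
```

Call:
jog_arm --series '[[[0,-0.02,0.006],[0,0,0],0],[[0,0,0.006],[0,0,0],0]]'

```text
time_s: 5.9
position: [0.5386, -0.053, 0.1679]
eef_rot: [0.0, 1.0, 0.027, -0.001]
ft_force: [-0.2, 0.4, 0.4]
opening: -0.002
```

Call:
jog_arm --series '[[[0,0,0.005],[0,0,0],0]]'

```text
time_s: 6.0
position: [0.5387, -0.053, 0.1671]
eef_rot: [0.0, 1.0, 0.027, -0.001]
ft_force: [0.2, -0.6, 0.7]
opening: -0.001
```

Call:
jog_arm --series '[[[0,0,0.005],[0,0,0],0]]'

```text
time_s: 6.1
position: [0.5387, -0.0529, 0.1664]
eef_rot: [0.0, 1.0, 0.027, -0.001]
ft_force: [0.5, -0.2, -0.6]
opening: -0.003
```

Call:
jog_arm --series '[[[0,0,0.005],[0,0,0],0]]'

```text
time_s: 6.2
position: [0.5388, -0.0529, 0.1656]
eef_rot: [0.0, 1.0, 0.027, -0.001]
ft_force: [-0.0, 0.0, 0.7]
opening: -0.003
```

Call:
jog_arm --series '[[[0,0,0.005],[0,0,0],0]]'

```text
time_s: 6.3
position: [0.5388, -0.0529, 0.165]
eef_rot: [0.0, 1.0, 0.027, -0.001]
ft_force: [-0.6, -0.2, -0.1]
opening: -0.003
```

Call:
jog_arm --series '[[[0,0,0.004],[0,0,0],0]]'

```text
time_s: 6.4
position: [0.5389, -0.0528, 0.1644]
eef_rot: [0.0, 1.0, 0.027, -0.0]
ft_force: [-0.4, 0.3, -0.1]
opening: 0.002
```

Call:
jog_arm --series '[[[0,0,0.004],[0,0,0],0]]'

```text
time_s: 6.5
position: [0.5389, -0.0528, 0.1638]
eef_rot: [0.0, 1.0, 0.027, -0.0]
ft_force: [-0.4, -0.1, -0.3]
opening: -0.005
```

Call:
jog_arm --series '[[[0,0,0.004],[0,0,0],0]]'

```text
time_s: 6.6
position: [0.5389, -0.0528, 0.1632]
eef_rot: [0.0, 1.0, 0.027, -0.0]
ft_force: [0.3, 0.5, 0.4]
opening: 0.004
```

Call:
jog_arm --series '[[[0,0,0.003],[0,0,0],0]]'

```text
time_s: 6.7
position: [0.5389, -0.0528, 0.1627]
eef_rot: [0.0, 1.0, 0.027, -0.0]
ft_force: [0.0, 0.4, -0.2]
opening: -0.0
```

Call:
jog_arm --series '[[[0,0,0.003],[0,0,0],0]]'

```text
time_s: 6.8
position: [0.5389, -0.0528, 0.1622]
eef_rot: [0.0, 1.0, 0.027, -0.0]
ft_force: [0.8, -0.2, 0.0]
opening: 0.001
```

Call:
jog_arm --series '[[[0,0,0.003],[0,0,0],0]]'

```text
time_s: 6.9
position: [0.539, -0.0528, 0.1617]
eef_rot: [0.0, 1.0, 0.027, -0.0]
ft_force: [0.2, 0.6, 0.5]
opening: 0.001
```

Call:
jog_arm --series '[[[0,0,0.003],[0,0,0],0]]'

```text
time_s: 7.0
position: [0.5389, -0.0528, 0.1613]
eef_rot: [0.0, 1.0, 0.027, -0.0]
ft_force: [-1.6, 0.3, 4.0]
opening: -0.001
```

Lid 2 is also solid: it stopped dead at TCP z 0.1613 with 4 N. On to lid 3.

Call:
jog_arm --series '[[[0,0,-0.08],[0,0,0],0],[[0,-0.05,-0.05],[0,0,0],0],[[0,-0.2,0],[0,0,0],0],[[0,-0.2,0],[0,0,0],0],[[0,-0.1,0],[0,0,0],0],[[0,0,0],[0,0,0],0],[[0,0,0],[0,0,0],0]]'

```text
time_s: 7.7
position: [0.536, 0.0333, 0.1872]
eef_rot: [0.0, 1.0, 0.026, 0.003]
ft_force: [0.3, 0.1, 0.3]
opening: -0.002
```

```bash
cat > st.py <<'E'
from h import *
import sys
p,R,s=pose();t=p+R@[0,0,.073]
z=R.T@[0,0,-1];rv=np.degrees(np.cross([0,0,1],z))/120
print(p.round(4),'tip',t.round(4),'vel',s['joint_vel'].round(3),s['time_s'],'f',s['ft_force'].round(2))
g=np.array([float(a) for a in sys.argv[1:4]]);g[2]+=.073
print('level rot',rv.round(4),'shift units',(R.T@(g-p)/.15).round(4))
E
python3 st.py .534 .0345 .097
```

```text
[0.536  0.0333 0.1872] tip [0.5364 0.0333 0.1142] vel [ 0.015 -0.011 -0.003  0.004  0.005  0.004] 7.7 f [0.29 0.14 0.25]
level rot [ 0.0005 -0.0026  0.    ] shift units [-0.0138 -0.0087  0.1149]
```

Call:
jog_arm --series '[[[-0.015,-0.01,0.05],[0,-0.003,0],0],[[0,0,0.04],[0,0,0],0],[[0,0,0.015],[0,0,0],0],[[0,0,0],[0,0,0],0]]'

```text
time_s: 8.1
position: [0.5336, 0.0326, 0.1703]
eef_rot: [0.001, 1.0, 0.025, -0.001]
ft_force: [0.0, -0.0, 1.3]
opening: -0.0
```

```bash
python3 st.py .534 .0345 .097
```

```text
[0.5336 0.0326 0.1703] tip [0.5335 0.0325 0.0973] vel [-0.009  0.006  0.001 -0.001  0.    -0.002] 8.1 f [ 0.03 -0.05  1.33]
level rot [ 0.0008  0.0007 -0.    ] shift units [ 0.003  -0.0126  0.0017]
```

Call:
jog_arm --series '[[[0,-0.01,0.003],[0,0,0],0]]'

```text
time_s: 8.2
position: [0.5335, 0.0336, 0.1695]
eef_rot: [0.001, 1.0, 0.025, -0.001]
ft_force: [0.4, -1.1, 0.4]
opening: 0.002
```

Run:
```python
from h import *
import cv2
for n in("scene","side"):
    im=optics.read_camera(n);u,v=map(int,proj(n,[.55,.03,.095]));print(n,u,v)
    cv2.imwrite(f"pics/{n}_l3a.png",cv2.resize(im[v-60:v+60,u-70:u+70],None,fx=5,fy=5,interpolation=cv2.INTER_CUBIC))
```

```text
scene 245 220
side 247 254
```

View pics/scene_l3a.png

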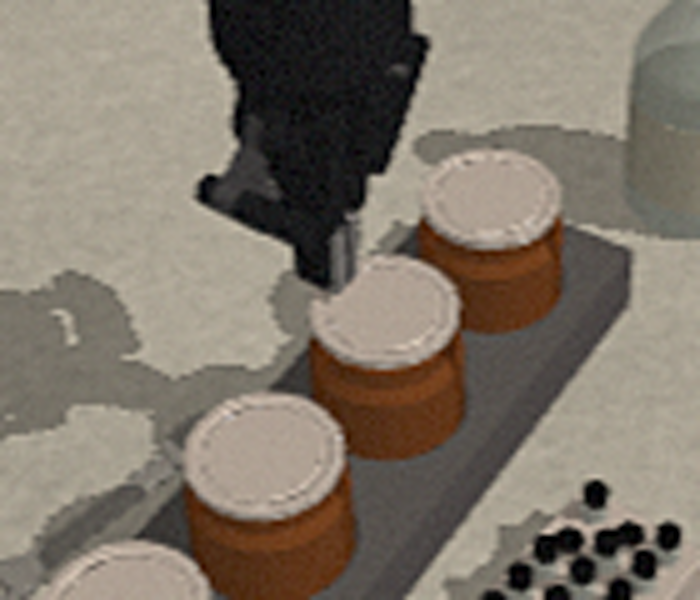

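View pics/side_l3a.png

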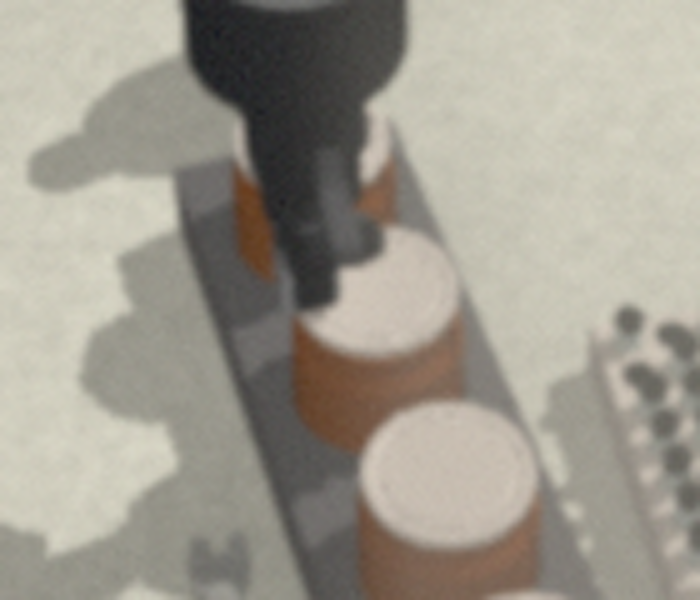

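The hand is over the near edge of lid 3, at (340,285) in the scene crop and (325,275) in the side crop. I'll lower it slowly.

Call:
jog_arm --series '[[[0,0,0.004],[0,0,0],0]]'

```text
time_s: 8.4
position: [0.5336, 0.0339, 0.1691]
eef_rot: [0.001, 1.0, 0.025, -0.001]
ft_force: [0.1, 0.5, 0.4]
opening: -0.003
```

Call:
jog_arm --series '[[[0,0,0.004],[0,0,0],0]]'

```text
time_s: 8.5
position: [0.5337, 0.0339, 0.1686]
eef_rot: [0.001, 1.0, 0.025, -0.001]
ft_force: [-0.1, 0.6, 0.0]
opening: 0.0
```

Call:
jog_arm --series '[[[0,0,0.004],[0,0,0],0]]'

```text
time_s: 8.6
position: [0.5338, 0.0339, 0.1681]
eef_rot: [0.001, 1.0, 0.025, -0.0]
ft_force: [-0.4, 0.2, 0.7]
opening: 0.001
```

Call:
jog_arm --series '[[[0,0,0.004],[0,0,0],0]]'

```text
time_s: 8.7
position: [0.5339, 0.0339, 0.1675]
eef_rot: [0.001, 1.0, 0.025, -0.0]
ft_force: [0.5, 0.2, 0.5]
opening: 0.005
```

Call:
jog_arm --series '[[[0,0,0.003],[0,0,0],0]]'

```text
time_s: 8.8
position: [0.5339, 0.034, 0.1671]
eef_rot: [0.001, 1.0, 0.025, -0.0]
ft_force: [-0.7, -0.3, 0.1]
opening: 0.0
```

Call:
jog_arm --series '[[[0,0,0.003],[0,0,0],0]]'

```text
time_s: 8.9
position: [0.5339, 0.034, 0.1667]
eef_rot: [0.001, 1.0, 0.025, -0.0]
ft_force: [0.7, -0.9, 0.2]
opening: 0.0
```

Call:
jog_arm --series '[[[0,0,0.003],[0,0,0],0]]'

```text
time_s: 9.0
position: [0.5339, 0.034, 0.1662]
eef_rot: [0.001, 1.0, 0.025, -0.0]
ft_force: [0.3, 0.1, -0.5]
opening: 0.002
```

Call:
jog_arm --series '[[[0,0,0.003],[0,0,0],0]]'

```text
time_s: 9.1
position: [0.5339, 0.034, 0.1657]
eef_rot: [0.001, 1.0, 0.025, -0.0]
ft_force: [-0.6, -0.6, -0.2]
opening: -0.002
```

Call:
jog_arm --series '[[[0,0,0.003],[0,0,0],0]]'

```text
time_s: 9.2
position: [0.5338, 0.034, 0.1652]
eef_rot: [0.001, 1.0, 0.025, -0.0]
ft_force: [-0.8, 0.3, -0.0]
opening: -0.001
```

Call:
jog_arm --series '[[[0,0,0.003],[0,0,0],0]]'

```text
time_s: 9.3
position: [0.5338, 0.034, 0.1648]
eef_rot: [0.001, 1.0, 0.025, -0.001]
ft_force: [-2.2, -0.8, 1.4]
opening: 0.003
```

Call:
jog_arm --series '[[[0,0,0.003],[0,0,0],0]]'

```text
time_s: 9.4
position: [0.5337, 0.034, 0.1643]
eef_rot: [0.001, 1.0, 0.025, -0.001]
ft_force: [-0.5, 0.3, 2.3]
opening: -0.002
```

Call:
jog_arm --series '[[[0,0,0.003],[0,0,0],0]]'

```text
time_s: 9.5
position: [0.5336, 0.034, 0.1639]
eef_rot: [0.001, 1.0, 0.025, -0.001]
ft_force: [-1.2, -0.2, 2.1]
opening: 0.001
```

Call:
jog_arm --series '[[[0,0,0.003],[0,0,0],0]]'

```text
time_s: 9.6
position: [0.5336, 0.034, 0.1635]
eef_rot: [0.001, 1.0, 0.025, -0.001]
ft_force: [-0.8, 0.7, 2.2]
opening: -0.003
```

Lid 3 gives softly: contact at about 0.165, then about 2 N over more than 1 mm of travel. I'll take a few more small steps to see the rock.

Call:
jog_arm --series '[[[0,0,0.003],[0,0,0],0]]'

```text
time_s: 9.7
position: [0.5336, 0.0339, 0.1631]
eef_rot: [0.001, 1.0, 0.025, -0.001]
ft_force: [-2.0, 0.5, 2.4]
opening: 0.0
```

Call:
jog_arm --series '[[[0,0,0.003],[0,0,0],0]]'

```text
time_s: 9.8
position: [0.5336, 0.034, 0.1628]
eef_rot: [0.001, 1.0, 0.025, -0.001]
ft_force: [-2.4, -0.4, 4.2]
opening: -0.002
```

Run:
```python
from h import *
import cv2
for n in("scene",):
    im=optics.read_camera(n);u,v=245,220
    cv2.imwrite(f"pics/{n}_l3b.png",cv2.resize(im[v-60:v+60,u-70:u+70],None,fx=5,fy=5,interpolation=cv2.INTER_CUBIC))
print(pose()[2]['ft_force'])
```

```text
[-2.83723349  0.07640854  2.93673144]
```

View pics/scene_l3b.png

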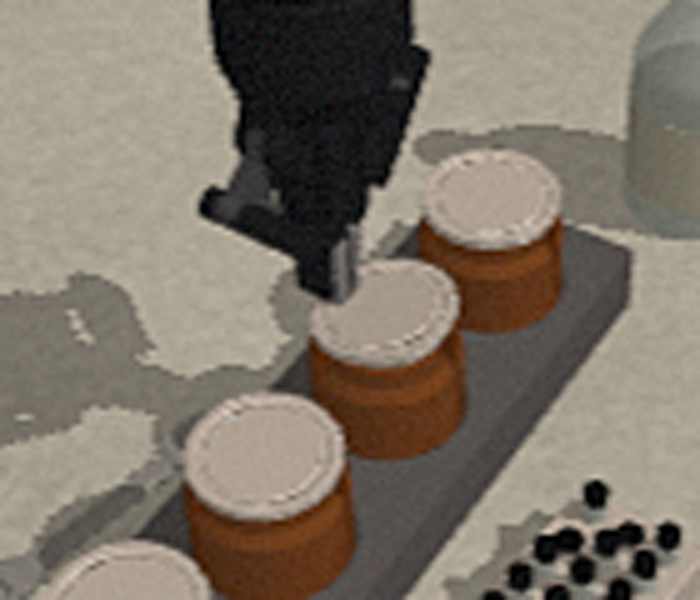

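The lid rocks: the near edge went down about 2 mm under 2–4 N, and the lid is visibly tilted at (345,300) in the crop. That makes lid 3 (y of about 0.035) the loose one. I'll lift off, move over its middle, and press.

Call:
jog_arm --series '[[[0,0,-0.06],[0,0,0],0],[[0.09,0,-0.03],[0,0,0],0],[[0.09,0,0],[0,0,0],0],[[0,0,0],[0,0,0],0],[[0,0,0],[0,0,0],0]]'

```text
time_s: 10.35
position: [0.5617, 0.0354, 0.1782]
eef_rot: [0.001, 1.0, 0.025, 0.0]
ft_force: [-0.2, 0.3, -0.6]
opening: -0.002
```

```bash
python3 st.py .5605 .0350 .097
```

```text
[0.5617 0.0354 0.1782] tip [0.5617 0.0353 0.1052] vel [ 0.002  0.003 -0.012  0.001 -0.003 -0.001] 10.35 f [-0.17  0.28 -0.57]
level rot [ 0.0009 -0.0001  0.    ] shift units [-0.0082  0.0024  0.0548]
```

Run:
```python
from h import *
import cv2
im=optics.read_camera("wrist");cv2.imwrite("pics/w3.png",im)
im=optics.read_camera("scene");u,v=245,220
cv2.imwrite("pics/scene_l3c.png",cv2.resize(im[v-60:v+60,u-70:u+70],None,fx=5,fy=5,interpolation=cv2.INTER_CUBIC))
```

```text
(no output)
```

View pics/w3.png

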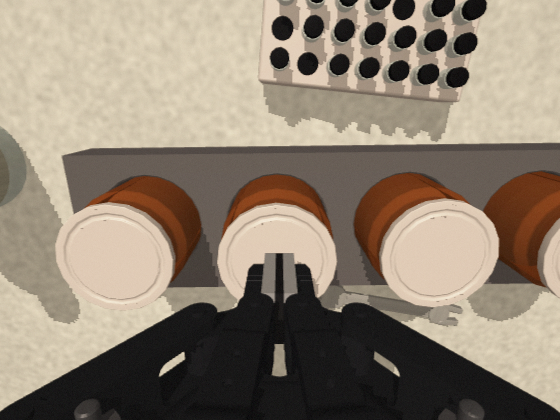

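View pics/scene_l3c.png

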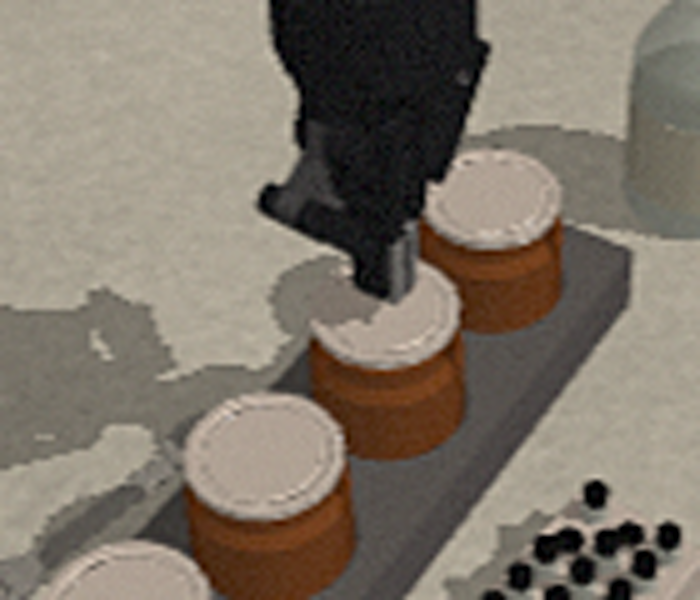

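Run:
```python
from h import *
p,R,s=pose()
for q in((277.5,256),(277.5-1.75,256)): print(wplane(*q,.092,p,R), R.T@(wplane(*q,.092,p,R)-p))
print(wplane(277,204,.092,p,R))
c=optics.calibration("wrist");T=np.linalg.inv(c['tool_from_camera'])
q=T[:3,:3]@[.010,0,.073]+T[:3,3];print(q[0]/q[2]*c['fx']+c['cx'],q[1]/q[2]*c['fy']+c['cy'])
```

```text
[0.56232075 0.03488486 0.092     ] [0.00081303 0.00045231 0.08613656]
[0.56227685 0.03578496 0.092     ] [ 0.00081431 -0.00044886  0.08613497]
[0.59027354 0.0364802  0.092     ]
276.3824395676473 250.54459115431644
```

Call:
jog_arm --series '[[[0,0,0.03],[0,0,0],0],[[0,0,0.02],[0,0,0],0],[[0,0,0.006],[0,0,0],0]]'

```text
time_s: 10.75
position: [0.5602, 0.0355, 0.1688]
eef_rot: [0.001, 1.0, 0.025, -0.0]
ft_force: [0.5, 1.2, -0.7]
opening: 0.002
```

Call:
jog_arm --series '[[[0,0,0.006],[0,0,0],0],[[0,0,0.006],[0,0,0],0]]'

```text
time_s: 10.95
position: [0.5597, 0.0355, 0.1664]
eef_rot: [0.001, 1.0, 0.025, -0.001]
ft_force: [0.2, 0.5, 0.6]
opening: 0.001
```

Call:
jog_arm --series '[[[0,0,0.006],[0,0,0],0]]'

```text
time_s: 11.05
position: [0.5598, 0.0355, 0.1658]
eef_rot: [0.001, 1.0, 0.025, -0.001]
ft_force: [-4.7, 0.8, 7.7]
opening: 0.004
```

```bash
python3 st.py .5610 .0355 .089
```

```text
[0.5598 0.0355 0.1658] tip [0.5597 0.0353 0.0928] vel [ 0.001  0.003 -0.002  0.     0.003 -0.   ] 11.05 f [-4.74  0.75  7.7 ]
level rot [ 0.0008  0.0008 -0.    ] shift units [0.0081 0.0001 0.0254]
```

Call:
jog_arm --series '[[[-0.002,0,0.008],[0,0,0],0]]'

```text
time_s: 11.15
position: [0.5598, 0.0354, 0.1657]
eef_rot: [0.001, 1.0, 0.025, -0.001]
ft_force: [-3.3, 0.6, 9.8]
opening: -0.0
```

Call:
jog_arm --series '[[[-0.002,0,0.01],[0,0,0],0]]'

```text
time_s: 11.25
position: [0.5598, 0.0355, 0.1656]
eef_rot: [0.001, 1.0, 0.025, -0.0]
ft_force: [-3.7, 0.1, 9.6]
opening: -0.0
```

Call:
jog_arm --series '[[[-0.002,0,0.01],[0,0,0],0]]'

```text
time_s: 11.35
position: [0.5597, 0.0355, 0.1655]
eef_rot: [0.001, 1.0, 0.025, -0.0]
ft_force: [-4.3, 0.7, 9.2]
opening: -0.002
```

Call:
jog_arm --series '[[[-0.003,0,0.015],[0,0,0],0]]'

```text
time_s: 11.45
position: [0.5597, 0.0355, 0.1648]
eef_rot: [0.001, 1.0, 0.025, 0.0]
ft_force: [-3.9, 0.1, 10.5]
opening: -0.003
```

Call:
jog_arm --series '[[[-0.003,0,0.015],[0,0,0],0]]'

```text
time_s: 11.55
position: [0.5596, 0.0355, 0.1642]
eef_rot: [0.001, 1.0, 0.025, 0.001]
ft_force: [-4.9, -0.3, 9.4]
opening: 0.001
```

Call:
jog_arm --series '[[[-0.003,0,0.015],[0,0,0],0]]'

```text
time_s: 11.65
position: [0.5595, 0.0355, 0.1635]
eef_rot: [0.001, 1.0, 0.025, 0.001]
ft_force: [-4.8, 1.4, 9.6]
opening: 0.0
```

The lid is sliding down steadily at about 10 N, 0.6 mm per row. About 2 mm is left.

Call:
jog_arm --series '[[[-0.002,0,0.015],[0,0,0],0],[[-0.002,0,0.015],[0,0,0],0]]'

```text
time_s: 11.85
position: [0.5595, 0.0355, 0.162]
eef_rot: [0.001, 1.0, 0.026, 0.001]
ft_force: [-5.1, 0.7, 9.1]
opening: -0.0
```

Call:
jog_arm --series '[[[-0.002,0,0.013],[0,0,0],0]]'

```text
time_s: 11.95
position: [0.5594, 0.0355, 0.1615]
eef_rot: [0.001, 1.0, 0.026, 0.002]
ft_force: [-5.7, -0.0, 10.4]
opening: 0.001
```

Call:
jog_arm --series '[[[-0.002,0,0.013],[0,0,0],0]]'

```text
time_s: 12.05
position: [0.5595, 0.0355, 0.1615]
eef_rot: [0.001, 1.0, 0.026, 0.002]
ft_force: [-6.6, 0.1, 16.1]
opening: -0.006
```

Call:
jog_arm --series '[[[-0.002,0,0.013],[0,0,0],0]]'

```text
time_s: 12.15
position: [0.5594, 0.0355, 0.1615]
eef_rot: [0.001, 1.0, 0.026, 0.002]
ft_force: [-6.7, 0.4, 13.9]
opening: 0.004
```

The lid has stopped at TCP z 0.1615, the same height as the seated lids. I'll give one slightly firmer push to confirm, then lift off.

Call:
jog_arm --series '[[[-0.003,0,0.019],[0,0,0],0]]'

```text
time_s: 12.25
position: [0.5594, 0.0356, 0.1613]
eef_rot: [0.001, 1.0, 0.026, 0.002]
ft_force: [-9.9, 0.7, 23.4]
opening: 0.001
```

Call:
jog_arm --series '[[[-0.003,0,0.019],[0,0,0],0]]'

```text
time_s: 12.35
position: [0.5594, 0.0356, 0.1614]
eef_rot: [0.002, 1.0, 0.026, 0.003]
ft_force: [-9.6, 0.4, 19.6]
opening: -0.002
```

Call:
jog_arm --series '[[[0,0,-0.05],[0,0,0],0],[[0,0,-0.15],[0,0,0],0],[[0,0,-0.25],[0,0,0],0],[[-0.2,0,-0.25],[0,0,0],0],[[-0.25,0,-0.15],[0,0,0],0],[[-0.25,0,0],[0,0,0],0],[[0,0,0],[0,0,0],0],[[0,0,0],[0,0,0],0]]'

```text
time_s: 13.15
position: [0.4512, 0.0302, 0.2956]
eef_rot: [0.002, 1.0, 0.026, 0.005]
ft_force: [-0.7, -1.0, 0.1]
opening: -0.002
```

Run:
```python
from h import *
import cv2
p,R,s=pose();print(p,s['ft_force'],s['time_s'])
im=optics.read_camera("wrist");cv2.imwrite("pics/w4.png",im)
im=optics.read_camera("side");cv2.imwrite("pics/side4.png",cv2.resize(im[200:380,205:345],None,fx=3.3,fy=3.3,interpolation=cv2.INTER_CUBIC))
im=optics.read_camera("scene");cv2.imwrite("pics/scene4.png",cv2.resize(im[180:330,155:330],None,fx=4,fy=4,interpolation=cv2.INTER_CUBIC))
```

```text
[0.45117212 0.03023099 0.29556091] [-0.67704567 -0.95092801  0.05962986] 13.15
```

View pics/w4.png

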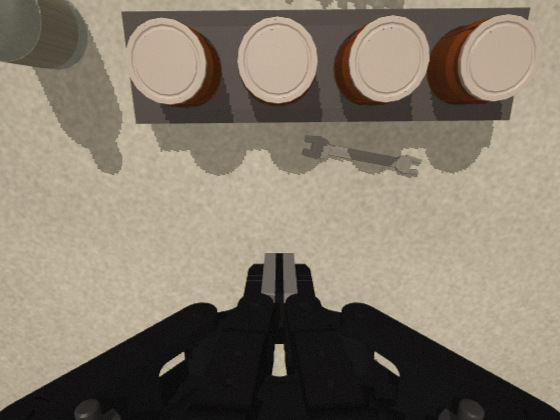

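View pics/side4.png

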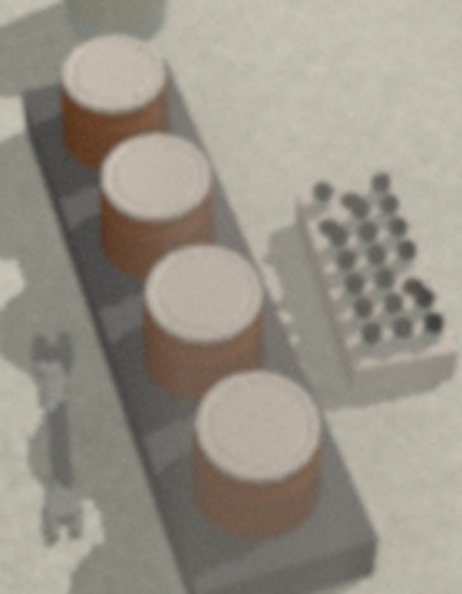

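View pics/scene4.png

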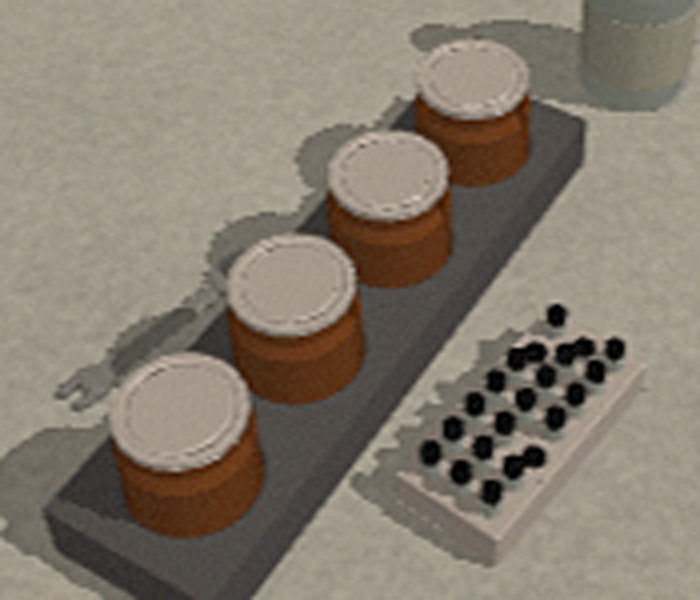

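Run:
```python
from station import manip,status
print(status.observe()['joint_vel'].round(3)); print(manip.hand_in())
```

```text
[-0.001  0.016 -0.005 -0.001  0.001  0.001]
the job is handed in; nothing more can be done
None
```

The loose lid was the third one, counting from the end of the rack away from the bottle (around x 0.56, y 0.035). I pressed it home and handed the job in at about 13 s.

- **Finding it:** I pressed the near edge of lids 1, 2 and 3 in turn with the shut fingertips. Lids 1 and 2 stopped dead at 89 mm. Lid 3 made contact about 3.5 mm higher and its edge tipped down about 2 mm at 2–4 N. I left lid 4 alone, since the loose one was already found.
- **Seating it:** Pressing the middle of lid 3, it slid down at about 10 N and stopped at TCP height 0.1615, the same as the two seated lids. A final push of 20–23 N moved it no further.
- **Last checks:** In the final pictures lid 3 looks flat, its front and back edges having dropped about equally. The wrench, vial rack and bottle look unmoved, and the hand is well clear with wrist forces at noise level.
- **What fell short:**
  - The edge press on lid 1 peaked at 7 N, above the 1–3 N I wanted. The peaks on lids 2 and 3 were about 4 N.
  - The final push carried about 10 N of sideways force from the arm's compliance.
  - The wrist camera and the fixed cameras disagreed by a few mm in y, so I corrected for that using where the fingertips appeared in the wrist image.
  - I did not press the edge of lid 3 again after seating it.

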